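# Seat the tin in the serving board's well

## Task

On the breakfast table a wooden serving board carries a low, wide metal tin and a narrower, taller metal canister. Slide the low tin along the board, without lifting it off, until it drops into the round well and sits flat on the well's floor, so that the board can be carried. Leave the canister standing where it is.

Things in the scene. Friction and masses are not known exactly. Their poses are not given: they have to be found in the camera images.
- tin: The low, wide, lidded round metal tin that is to be seated: diameter 56 mm, height 30 mm, 0.1 to 0.21 kg. Starts upright on the board's top. Origin at the centre of its underside, z up its axis.
- canister: The bystander on the board: a narrower, taller lidded round metal canister, diameter 40 mm, height 56 mm, about 0.13 kg. It stands 100 to 150 mm from the tin, centre to centre. Origin at the centre of its underside, z up.
- board: Brown wooden serving board, fixed to the table, lying flat: 240 mm along its x, 380 mm along its y, 30 mm thick (top at 30 mm above the table), with an 18 mm thick, 90 mm wide handle tab beyond its +y end. Origin at the centre of its underside, z up. The well is in its +y half; the tin and the canister start side by side in its -y half. The way from the tin to the well is clear.
- well (a point): Centre of the floor of the round, flat-bottomed well sunk into the board: diameter 80 mm, 14 mm deep (floor at 16 mm above the table, mouth at the board's top, 30 mm), of the same wood as the board. The tin fits with 12 mm to spare all round and then stands 16 mm proud of the board. Axes as the board's, z up.

How it is judged:
By the outcome, as a careful person would: the job done as asked, in the order asked, and still so for the second after the job is handed in, with the robot touching nothing.
It also fails if it takes over 35 s, if anything falls off the work surface, if the arm or the gripper's body presses on something with over 40 N, if the wrist force passes 120 N, or if a joint passes its speed limit or range.

## Robot

A 6-joint arm with a two-finger parallel gripper is mounted at the origin on the work surface. World frame = base frame: x ahead of the robot, y to its left, z up, the work surface at z = 0. Lengths are in m, angles in rad, forces in N, time in s.
With the tool pointing down it reaches from about 0.375 to 0.9 m from the base axis. Payload 3.1 kg.
Tool frame: the origin (TCP) lies on the centre line of the jaws, within the pads' length; the fingertips stand robot.tip_reach ahead of it and the grasp point (between the pads) is the TCP (robot.tip_reach is the distance from the TCP to the fingertips, in m); z points along the fingers, y is the direction in which the jaws open and shut (so a half turn about z gives the same grasp; the last joint's range is limited). The gripper opens to 87 mm and grips with 3 to 60 N. Pads are 19 mm wide; open, the fingers measure 117 mm over their backs; the gripper's body (75 mm by 190 mm) begins 51 mm behind the grasp point.
Start: joints at [-1.526, 0.527, 1.433, -0, 1.181, -0.178], TCP at [0.138, -0.61, 0.242] pointing down, gripper open.
Joint ranges: [-3.08, 3.08], [-0.75, 2.2], [0.22, 2.44], [-1.43, 4.57], [0, 2.65], [-2.85, 2.85]. Speed limits (rad/s): [2.79, 2.79, 3.14, 3.14, 3.14, 3.14].

## Interface

Orientations are given as a unit quaternion [x, y, z, w].
In Python, from rig import telemetry, viewer, robot gives the robot as it stands. The module is installed in compiled form; this text tells all that it offers.
- The arm moves only by the tool step_arm, never from a script. Its argument "targets" is a list of rows, each an object of numbers: "dx", "dy", "dz": the shift along the tool's x, y, z in m; "rx", "ry", "rz": the turn, a rotation vector about the tool's x, y, z in degrees. In form: [{"dx": .., "dy": .., "dz": .., "rx": .., "ry": .., "rz": ..}, ...]. A call has exactly 5 rows; each row is the pose to reach, as a shift and turn from the pose measured when the call began, along the tool's axes at that moment; what a row does not reach only later rows make up. A row lasts 1/8 s, in which the tool goes at most 62.5 mm and 10.7 degrees, less where a joint would pass 70% of its speed; a pose out of reach is approached as far as the arm can. A call with a gripper value outside its range is refused whole. "gripper" is the opening, from 0 (shut) to 1 (fully open), set as the call begins (left out, the last holds). The fingers move at their own pace and stop on an object; "force" is the grip in N (left out, the last holds). Time passes only in rows, so rows that repeat a pose let the fingers close, or fill a call up. It gives the time, the measured TCP pose, the force and the opening at its end, in the units of the state.
- telemetry.get_obs(): the state, without advancing time (a new reading comes with each control period).
- viewer.camera(name): name is "scene" or "top" or "wrist"; returns a dict with "img" (384x512x3 uint8, blue, green, red), "depth" (384x512 float32, m along the optical axis (not along the pixel's ray), 0 where there is no reading), "K" (3x3 intrinsics, pixels), "k1" (the pictures are not rectified: a ray, as slopes to the right and down, at radius r is drawn at 1 + k1 r^2 times it, then the intrinsics apply), "R" (3x3) and "t" (3): a world point X has camera coordinates R X + t. Camera axes: x right, y down, z forward; pixel columns grow to the right and rows downward; lengths in m; the calibration is good to about 2 mm. A picture is of the moment at which its call begins.
- robot.hand_in(): hands the job in, once; it reports no verdict.
The state is a dict: "time": time; "q": joint angles; "joint_velocities": joint speeds; "joint_torque": joint torques, N m; "position": TCP position; "tool_rot": TCP orientation; "ft_force": force on the tool from outside, world axes, zero at the start; "moment": the same for the moment, N m; "grip_width": finger opening in m.
Only numpy, scipy, OpenCV 4.12 (cv2) and the standard library are available. Lean on these libraries where they do the work, as an engineer would, in place of code of your own. Each camera call takes 0.05 s, during which the arm holds its last target.

## Working session

There is one attempt and no reset: what is moved stays moved. The work goes in short steps, Python scripts to look and compute and a tool call to move; the robot and the scene stay as the last step left them, time stands still between calls to the robot, and variables do not carry over. Pictures are saved under pics/ and viewed, and the job is handed in when it is done.

Besides the shell and the picture viewer there is one more tool, called after "Request:" as name([rows], argument=value, ...), one row to a line, values as JSON. step_arm: Moves the arm, as the interface text tells. Its arguments: {"type":"object","properties":{"targets":{"type":"array"},"gripper":{"type":"number"},"force":{"type":"number"}},"required":["targets"]}

```bash
mkdir -p pics; ls; python3 - <<'E'
from rig import telemetry, viewer, robot
import cv2,numpy as np,pickle
o=telemetry.get_obs();print(o['time'],o['position'],o['tool_rot'],o['grip_width'],robot.tip_reach)
d={}
for n in ['scene','top']:
    c=viewer.camera(n);d[n]=c;cv2.imwrite(f'pics/{n}0.png',c['img']);print(n,c['K'],c['k1'],c['R'],c['t'])
pickle.dump(d,open('c0.pkl','wb'))
E
```

```text
pics
0.0 [ 0.13809088 -0.60884759  0.24057098] [ 9.93801673e-01  1.11162390e-01  7.03923729e-05 -1.07351285e-03] 0.08697226286599119 0.019
scene [[389.87999305   0.         254.0355484 ]
 [  0.         389.87999305 192.34751294]
 [  0.           0.           1.        ]] -0.09864911985157455 [[ 0.49517268  0.86870492  0.01248127]
 [ 0.48039258 -0.26180307 -0.83706757]
 [-0.72389708  0.4204889  -0.54695713]] [-0.27563612 -0.2142411   1.08522358]
top [[348.75347331   0.         252.06264582]
 [  0.         348.75347331 191.71159783]
 [  0.           0.           1.        ]] -0.0884118926400303 [[ 0.13515997 -0.99081066  0.00510176]
 [-0.96129186 -0.13237747 -0.24164884]
 [ 0.2401036   0.02775697 -0.97035035]] [-0.06083688  0.56584385  0.55561167]
```

View pics/scene0.png

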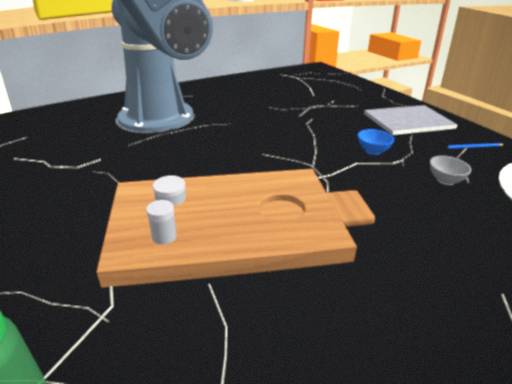

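View pics/top0.png

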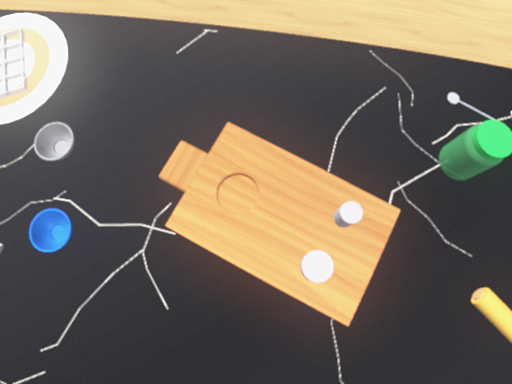

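The top view shows the tin's lid near (317,266), the canister near (348,214) and the well near (238,192). I'll enlarge it to get closer readings.

```bash
cat > h.py <<'E'
import numpy as np,cv2,pickle
def ray(c,u,v):
    K=c['K'];p=np.array([(u-K[0,2])/K[0,0],(v-K[1,2])/K[1,1]]);s=p.copy()
    for _ in range(20): s=p/(1+c['k1']*(s@s))
    return s
def onz(c,u,v,z):
    s=ray(c,u,v);R=np.array(c['R']);t=np.array(c['t']);o=-R.T@t;d=R.T@np.array([s[0],s[1],1]);return o+d*(z-o[2])/d[2]
def proj(c,X):
    x=np.array(c['R'])@X+c['t'];s=x[:2]/x[2];s=s*(1+c['k1']*(s@s));return s[0]*c['K'][0,0]+c['K'][0,2],s[1]*c['K'][1,1]+c['K'][1,2]
def circ(c,x,y,z,r,n=60):
    return np.array([proj(c,np.array([x+r*np.cos(a),y+r*np.sin(a),z])) for a in np.linspace(0,2*np.pi,n)])
E
python3 - <<'E'
from h import *
d=pickle.load(open('c0.pkl','rb'));c=d['top']
for n,u,v,z in [('tin',317,266,.06),('can',350,212,.086),('well',238,191,.03),('c1',229,122,.03),('c2',400,210,.03),('c3',349,325,.0),('c4',166,229,.0)]: print(n,onz(c,u,v,z))
im=c['img'][110:340,150:410];cv2.imwrite('pics/topc.png',cv2.resize(im,None,fx=2.6,fy=2.6,interpolation=cv2.INTER_CUBIC))
E
```

```text
tin [ 0.45448214 -0.11330286  0.06      ]
can [ 0.55203887 -0.15707188  0.086     ]
well [0.57637444 0.04449157 0.03      ]
c1 [0.71588716 0.08336185 0.03      ]
c2 [ 0.5815476  -0.26870021  0.03      ]
c3 [ 0.35729024 -0.19482692  0.        ]
c4 [0.48862774 0.17516729 0.        ]
```

View pics/topc.png

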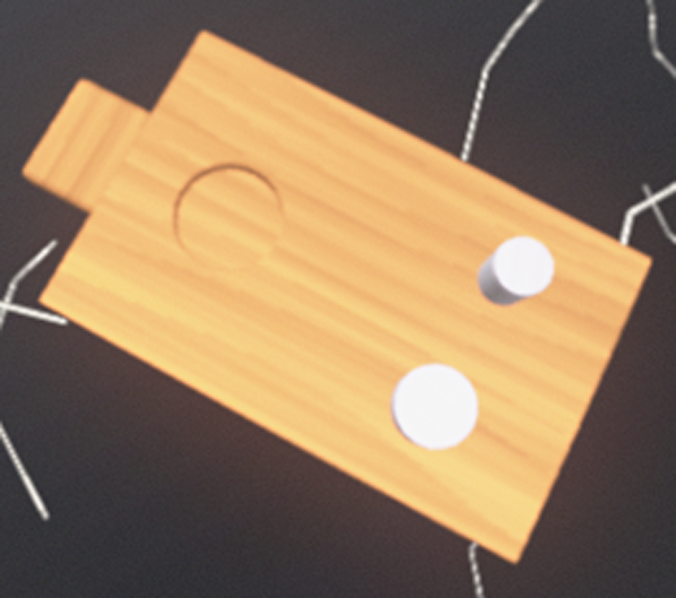

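```bash
python3 - <<'E'
from h import *
d=pickle.load(open('c0.pkl','rb'));out=[]
c=d['top'];tin=onz(c,317.0,266,.06);can=onz(c,351,212.6,.086);w=onz(c,238.2,193,.03)
print(tin,can,w)
v=(w-tin)[:2];print(np.linalg.norm(v),np.degrees(np.arctan2(v[1],v[0])),np.linalg.norm((can-tin)[:2]))
for n,b in (('top',(150,110,260,230)),('scene',(90,160,300,130))):
    c=d[n];S=4 if n=='top' else 2.6
    S=2.6
    x,y,ww,h=b;im=cv2.resize(c['img'][y:y+h,x:x+ww],None,fx=S,fy=S,interpolation=cv2.INTER_CUBIC)
    for p,z,r in ((tin,.06,.028),(tin,.03,.028),(can,.086,.02),(can,.03,.02),(w,.03,.04),(w,.016,.04)):
        q=(circ(c,p[0],p[1],z,r)-[x-.5,y-.5])*S
        cv2.polylines(im,[np.int32(q)],True,(0,0,255) if z!=.016 else (255,0,0),1)
    cv2.imwrite(f'pics/ov_{n}.png',im)
E
```

```text
[ 0.45448214 -0.11330286  0.06      ] [ 0.55121633 -0.15889179  0.086     ] [0.57253416 0.04354396 0.03      ]
0.19630894785716194 53.03275952781466 0.1069385527056292
```

View pics/ov_top.png

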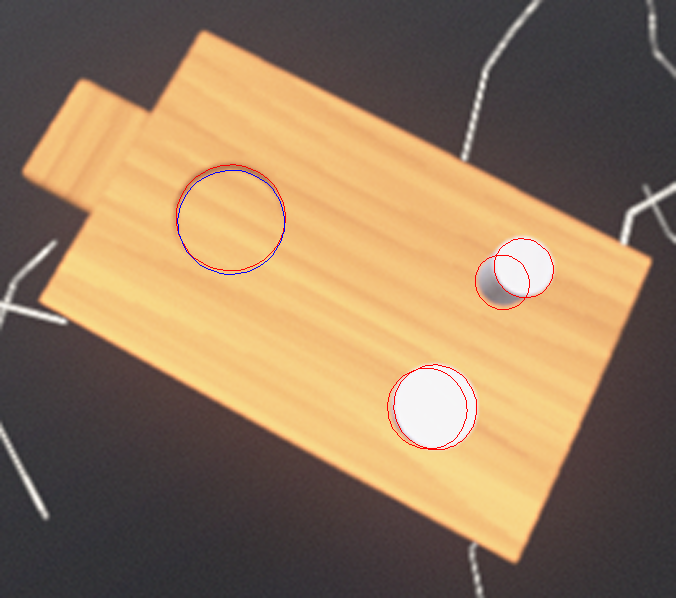

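View pics/ov_scene.png

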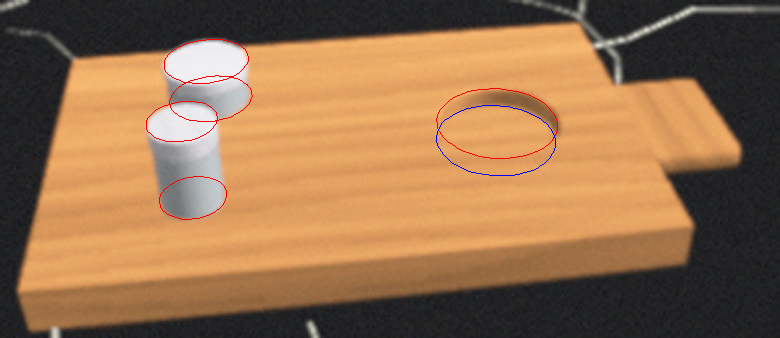

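```bash
cat > g.py <<'E'
import sys,numpy as np
from rig import telemetry
from scipy.spatial.transform import Rotation as Ro
def rel(p,jaw):
    o=telemetry.get_obs();R=Ro.from_quat(o['tool_rot']);a=np.radians(jaw)
    y=np.array([np.cos(a),np.sin(a),0]);z=np.array([0,0,-1.]);x=np.cross(y,z)
    if x@R.as_matrix()[:,0]<0: x,y=-x,-y
    T=Ro.from_matrix(np.c_[x,y,z]);print('t',round(o['time'],2),'pos',o['position'].round(4),'F',np.round(o['ft_force'],2),'w',o['grip_width'],'q',np.round(o['q'],2))
    print('d mm',(R.inv().apply(np.array(p)-o['position'])*1000).round(1),'rot',np.degrees((R.inv()*T).as_rotvec()).round(1), 'dist',np.linalg.norm(p-o['position']))
if __name__=='__main__': rel([float(v) for v in sys.argv[1:4]],float(sys.argv[4]))
E
python3 g.py 0.454 -0.114 0.15 65
```

```text
t 0.1 pos [ 0.1381 -0.6089  0.2407] F [ 0.43  0.44 -0.34] w 0.0871082060060443 q [-1.53  0.53  1.43 -0.    1.18 -0.18]
d mm [ 417.4 -412.7   91.6] rot [-0.1  0.  37.8] dist 0.5941023790843375
```

Request:
step_arm([
  {"dx":0.03,"dy":-0.03,"dz":0.006,"rz":4},
  {"dx":0.07,"dy":-0.07,"dz":0.014,"rz":8},
  {"dx":0.11,"dy":-0.11,"dz":0.022,"rz":12},
  {"dx":0.15,"dy":-0.15,"dz":0.03,"rz":16},
  {"dx":0.19,"dy":-0.19,"dz":0.04,"rz":20},
], gripper=1, force=15)

```text
invalid input
```

```bash
python3 g.py 0.454 -0.114 0.15 65
```

```text
t 0.1 pos [ 0.1381 -0.6089  0.2407] F [ 0.43  0.44 -0.34] w 0.0871082060060443 q [-1.53  0.53  1.43 -0.    1.18 -0.18]
d mm [ 417.4 -412.7   91.6] rot [-0.1  0.  37.8] dist 0.5941023790843375
```

Probably every row needs all six keys.

Request:
step_arm([
  {"dx":0.03,"dy":-0.03,"dz":0.006,"rx":0,"ry":0,"rz":4},
  {"dx":0.07,"dy":-0.07,"dz":0.014,"rx":0,"ry":0,"rz":8},
  {"dx":0.11,"dy":-0.11,"dz":0.022,"rx":0,"ry":0,"rz":12},
  {"dx":0.15,"dy":-0.15,"dz":0.03,"rx":0,"ry":0,"rz":16},
  {"dx":0.19,"dy":-0.19,"dz":0.04,"rx":0,"ry":0,"rz":20},
], gripper=1, force=15)

```text
time: 0.72
position: [0.2821, -0.38, 0.2008]
tool_rot: [0.998, -0.065, 0.0, -0.001]
ft_force: [1.8, 0.4, -0.0]
grip_width: 0.0868
```

```bash
python3 g.py 0.454 -0.114 0.15 65
```

```text
t 0.72 pos [ 0.2821 -0.38    0.2008] F [ 1.8   0.4  -0.01] w 0.08676917922791548 q [-1.17  0.39  1.85  0.    0.91  0.53]
d mm [ 136.2 -285.8   51.3] rot [-0.1  0.  17.6] dist 0.3207179093138572
```

Request:
step_arm([
  {"dx":0.022,"dy":-0.045,"dz":0.008,"rx":0,"ry":0,"rz":4},
  {"dx":0.05,"dy":-0.105,"dz":0.018,"rx":0,"ry":0,"rz":8},
  {"dx":0.078,"dy":-0.165,"dz":0.028,"rx":0,"ry":0,"rz":12},
  {"dx":0.106,"dy":-0.225,"dz":0.038,"rx":0,"ry":0,"rz":16},
  {"dx":0.132,"dy":-0.28,"dz":0.05,"rx":0,"ry":0,"rz":17.6},
])

```text
time: 1.35
position: [0.4433, -0.1283, 0.1534]
tool_rot: [0.976, -0.217, 0.0, -0.001]
ft_force: [-0.1, -1.2, 0.1]
grip_width: 0.087
```

```bash
python3 g.py 0.454 -0.114 0.12 65; python3 - <<'E'
from rig import viewer
from h import *
c=viewer.camera('wrist');cv2.imwrite('pics/w1.png',c['img']);pickle.dump(c,open('w1.pkl','wb'))
E
```

```text
t 1.35 pos [ 0.4433 -0.1283  0.1534] F [-0.08 -1.2   0.07] w 0.08697543986966316 q [-0.53  0.46  1.92  0.    0.76  1.48]
d mm [  3.6 -17.4  33.5] rot [-0.1 -0.  -0.1] dist 0.03790877207290638
```

View pics/w1.png

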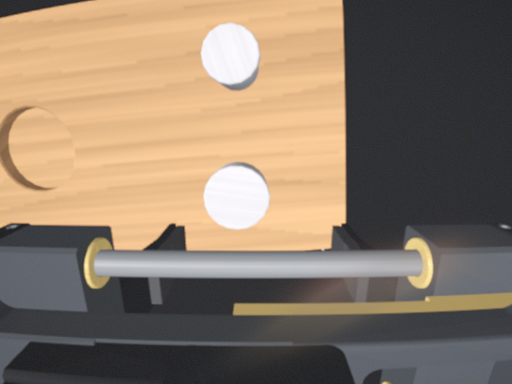

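The wrist view shows the tin's lid at (237,197), the canister's at (230,54) and the well around (39,148).

```bash
python3 - <<'E'
from h import *
c=pickle.load(open('w1.pkl','rb'))
print(onz(c,237,196.5,.06),onz(c,230,54,.086),onz(c,39,148,.03))
im=cv2.resize(c['img'][:260,:370],None,fx=2,fy=2)
for p,z,r in (((.4545,-.1133),.06,.028),((.5512,-.1589),.086,.02),((.5725,.0435),.03,.04)):
    cv2.polylines(im,[np.int32((circ(c,*p,z,r)+.5)*2)],True,(0,0,255),1)
cv2.imwrite('pics/w1o.png',im)
E
```

```text
[ 0.45746747 -0.11424117  0.06      ] [ 0.55321943 -0.15789503  0.086     ] [0.57319001 0.04038567 0.03      ]
```

View pics/w1o.png

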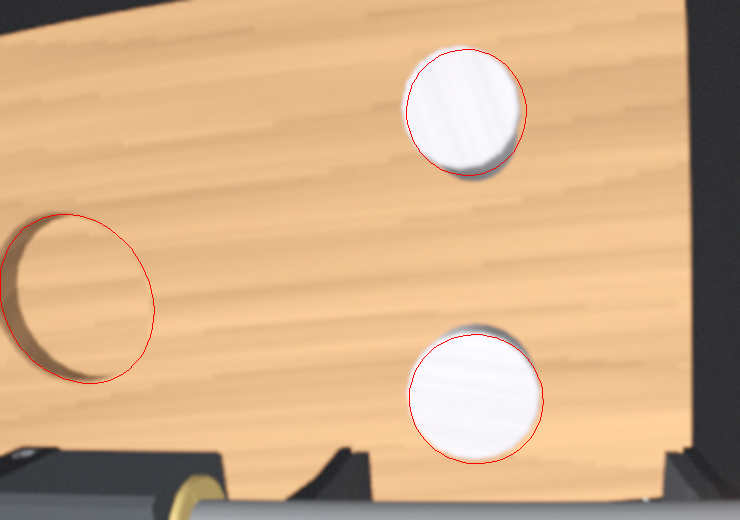

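```bash
python3 g.py 0.456 -0.114 0.064 65
```

```text
t 1.4 pos [ 0.4451 -0.1217  0.1524] F [1.81 2.53 0.36] w 0.08693121839290481 q [-0.51  0.46  1.92  0.01  0.76  1.48]
d mm [  6.9 -11.   88.4] rot [-0.3  0.1  0.2] dist 0.08936501813812991
```

Request:
step_arm([
  {"dx":0.007,"dy":-0.011,"dz":0.005,"rx":0,"ry":0,"rz":0},
  {"dx":0.007,"dy":-0.011,"dz":0.02,"rx":0,"ry":0,"rz":0},
  {"dx":0.007,"dy":-0.011,"dz":0.045,"rx":0,"ry":0,"rz":0},
  {"dx":0.007,"dy":-0.011,"dz":0.07,"rx":0,"ry":0,"rz":0},
  {"dx":0.007,"dy":-0.011,"dz":0.086,"rx":0,"ry":0,"rz":0},
])

```text
time: 2.02
position: [0.4555, -0.114, 0.0652]
tool_rot: [0.977, -0.215, -0.001, -0.003]
ft_force: [-0.3, -0.2, -0.6]
grip_width: 0.087
```

```bash
python3 - <<'E'
from rig import viewer
from h import *
c=viewer.camera('scene');cv2.imwrite('pics/s2.png',cv2.resize(c['img'][100:300,60:380],None,fx=2.4,fy=2.4))
E
python3 g.py 0.456 -0.114 0.064 65
```

```text
t 2.08 pos [ 0.4547 -0.1137  0.064 ] F [-0.42 -0.44 -0.62] w 0.08702537796956482 q [-0.49  0.64  1.96  0.01  0.55  1.51]
d mm [ 1.3 -0.3 -0. ] rot [-0.3  0.4  0.2] dist 0.001285456117851302
```

View pics/s2.png

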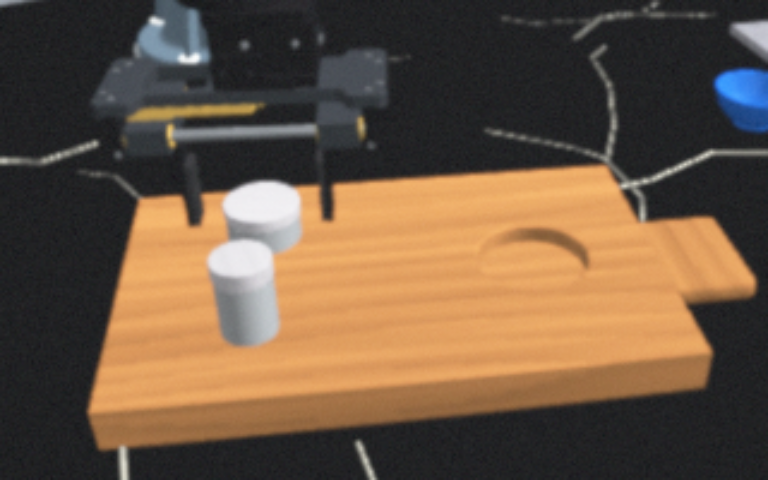

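The open fingers straddle the tin (tips at about (195,222) and (327,215) in the crop), so I'll close them.

Request:
step_arm([
  {"dx":0.001,"dy":0,"dz":0,"rx":-0.3,"ry":0.4,"rz":0},
  {"dx":0.001,"dy":0,"dz":0,"rx":-0.3,"ry":0.4,"rz":0},
  {"dx":0.001,"dy":0,"dz":0,"rx":-0.3,"ry":0.4,"rz":0},
  {"dx":0.001,"dy":0,"dz":0,"rx":-0.3,"ry":0.4,"rz":0},
  {"dx":0.001,"dy":0,"dz":0,"rx":-0.3,"ry":0.4,"rz":0},
], gripper=0, force=12)

```text
time: 2.7
position: [0.456, -0.1143, 0.0645]
tool_rot: [0.977, -0.215, 0.001, -0.0]
ft_force: [-1.0, 0.2, 4.9]
grip_width: 0.0558
```

```bash
python3 g.py 0.573 0.042 0.064 65
```

```text
t 2.7 pos [ 0.456  -0.1143  0.0645] F [-1.01  0.16  4.93] w 0.055808864243549125 q [-0.48  0.64  1.96  0.    0.54  1.52]
d mm [  40.7 -190.9    0.6] rot [-0.  -0.1  0.2] dist 0.1952285867295803
```

Request:
step_arm([
  {"dx":0.002,"dy":-0.01,"dz":0.0005,"rx":0,"ry":0,"rz":0},
  {"dx":0.0065,"dy":-0.03,"dz":0.0005,"rx":0,"ry":0,"rz":0},
  {"dx":0.0125,"dy":-0.058,"dz":0.0005,"rx":0,"ry":0,"rz":0},
  {"dx":0.018,"dy":-0.084,"dz":0.0005,"rx":0,"ry":0,"rz":0},
  {"dx":0.021,"dy":-0.1,"dz":0.0005,"rx":0,"ry":0,"rz":0},
])

```text
time: 3.32
position: [0.5175, -0.0317, 0.0645]
tool_rot: [0.977, -0.214, 0.001, 0.0]
ft_force: [-2.8, -3.9, 6.1]
grip_width: 0.0554
```

```bash
python3 g.py 0.573 0.042 0.064 65
```

```text
t 3.33 pos [ 0.5175 -0.0317  0.0645] F [-2.83 -3.91  6.07] w 0.055356524049867184 q [-0.28  0.67  1.84 -0.    0.63  1.73]
d mm [ 19.6 -90.1   0.5] rot [ 0.  -0.1  0.3] dist 0.09225158975249506
```

Request:
step_arm([
  {"dx":0.006,"dy":-0.026,"dz":0,"rx":0,"ry":0,"rz":0},
  {"dx":0.011,"dy":-0.05,"dz":0,"rx":0,"ry":0,"rz":0},
  {"dx":0.016,"dy":-0.073,"dz":0,"rx":0,"ry":0,"rz":0},
  {"dx":0.0195,"dy":-0.09,"dz":0,"rx":0,"ry":0,"rz":0},
  {"dx":0.0195,"dy":-0.09,"dz":0,"rx":0,"ry":0,"rz":0},
])

```text
time: 3.95
position: [0.5732, 0.043, 0.064]
tool_rot: [0.977, -0.213, 0.001, 0.0]
ft_force: [1.1, 0.7, -1.6]
grip_width: 0.0556
```

```bash
python3 g.py 0.573 0.042 0.052 65; python3 - <<'E'
from rig import viewer
from h import *
c=viewer.camera('scene');cv2.imwrite('pics/s3.png',cv2.resize(c['img'][100:300,60:380],None,fx=2.4,fy=2.4))
c=viewer.camera('top');cv2.imwrite('pics/t3.png',cv2.resize(c['img'][100:340,130:410],None,fx=2.4,fy=2.4))
E
```

```text
t 3.95 pos [0.5732 0.043  0.064 ] F [ 1.06  0.68 -1.58] w 0.055615833216315205 q [-0.12  0.72  1.69 -0.    0.73  1.88]
d mm [ 0.2  1.  12. ] rot [-0.  -0.1  0.4] dist 0.012067781478308729
```

View pics/s3.png

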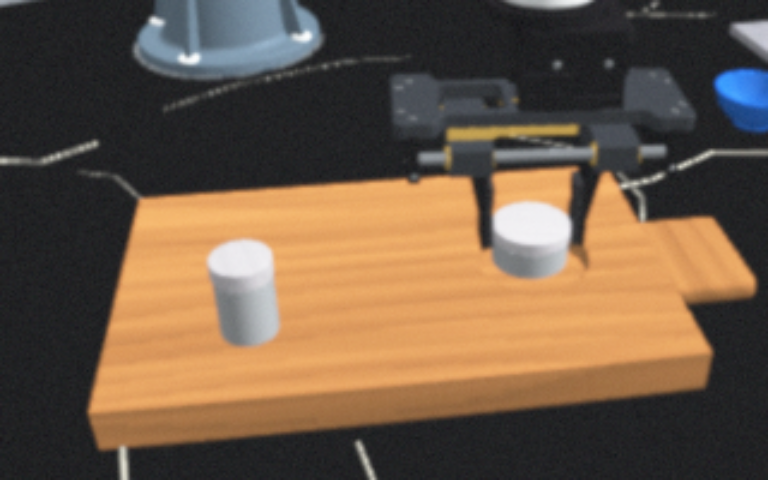

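View pics/t3.png

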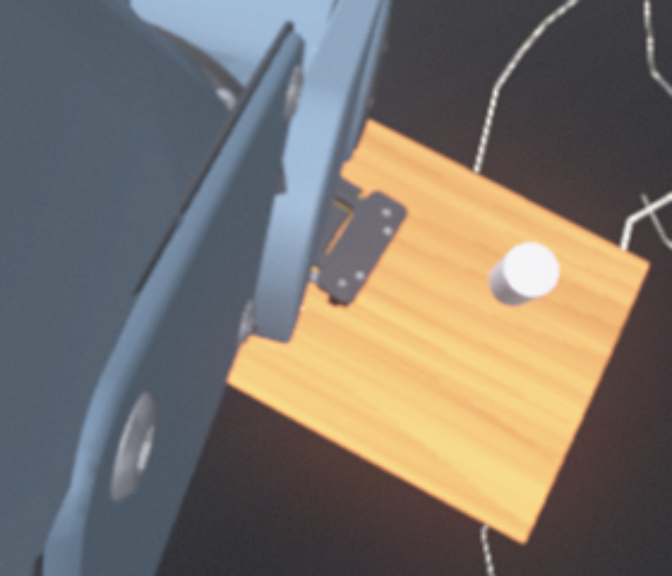

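The scene view shows the tin (crop (531,240)) centred over the well. The force now reads −1.6 N, which is the tin's weight, so it is clear of the rim. I'll lower it into the well.

Request:
step_arm([
  {"dx":0,"dy":0.0005,"dz":0.002,"rx":0,"ry":0,"rz":0},
  {"dx":0,"dy":0.0005,"dz":0.005,"rx":0,"ry":0,"rz":0},
  {"dx":0,"dy":0.0005,"dz":0.008,"rx":0,"ry":0,"rz":0},
  {"dx":0,"dy":0.0005,"dz":0.0105,"rx":0,"ry":0,"rz":0},
  {"dx":0,"dy":0.0005,"dz":0.0105,"rx":0,"ry":0,"rz":0},
])

```text
time: 4.68
position: [0.5716, 0.0414, 0.0531]
tool_rot: [0.977, -0.214, -0.0, 0.001]
ft_force: [-0.0, 0.6, -1.7]
grip_width: 0.0558
```

Request:
step_arm([
  {"dx":0,"dy":0,"dz":0,"rx":0,"ry":0,"rz":0},
  {"dx":0,"dy":0,"dz":0,"rx":0,"ry":0,"rz":0},
  {"dx":0,"dy":0,"dz":0,"rx":0,"ry":0,"rz":0},
  {"dx":0,"dy":0,"dz":0,"rx":0,"ry":0,"rz":0},
  {"dx":0,"dy":0,"dz":0,"rx":0,"ry":0,"rz":0},
], gripper=1)

```text
time: 5.3
position: [0.5716, 0.0414, 0.0532]
tool_rot: [0.977, -0.214, -0.0, 0.001]
ft_force: [-0.1, 0.4, -0.4]
grip_width: 0.0863
```

Request:
step_arm([
  {"dx":0,"dy":0,"dz":-0.01,"rx":0,"ry":0,"rz":0},
  {"dx":0,"dy":0,"dz":-0.03,"rx":0,"ry":0,"rz":0},
  {"dx":0,"dy":0,"dz":-0.06,"rx":0,"ry":0,"rz":0},
  {"dx":0,"dy":0,"dz":-0.1,"rx":0,"ry":0,"rz":0},
  {"dx":0,"dy":0,"dz":-0.15,"rx":0,"ry":0,"rz":0},
])

```text
time: 5.92
position: [0.5709, 0.0417, 0.2044]
tool_rot: [0.977, -0.214, -0.001, 0.001]
ft_force: [-0.1, 0.0, -0.9]
grip_width: 0.0873
```

Request:
step_arm([
  {"dx":-0.04,"dy":0,"dz":-0.01,"rx":0,"ry":0,"rz":0},
  {"dx":-0.08,"dy":0,"dz":-0.02,"rx":0,"ry":0,"rz":0},
  {"dx":-0.1,"dy":0,"dz":-0.03,"rx":0,"ry":0,"rz":0},
  {"dx":-0.1,"dy":0,"dz":-0.03,"rx":0,"ry":0,"rz":0},
  {"dx":-0.1,"dy":0,"dz":-0.03,"rx":0,"ry":0,"rz":0},
])

```text
time: 6.55
position: [0.4818, 0.083, 0.2347]
tool_rot: [0.977, -0.214, 0.0, 0.001]
ft_force: [0.3, -0.0, 0.1]
grip_width: 0.087
```

```bash
python3 - <<'E'
from rig import viewer
from h import *
c=viewer.camera('scene');S=2.6;x,y=90,160
im=cv2.resize(c['img'][y:y+130,x:x+300],None,fx=S,fy=S,interpolation=cv2.INTER_CUBIC);raw=im.copy()
for p,z,r in (((.5725,.042),.046,.028),((.5512,-.1589),.086,.02),((.5725,.0425),.03,.04)):
    cv2.polylines(im,[np.int32((circ(c,*p,z,r)-[x-.5,y-.5])*S)],True,(0,0,255),1)
cv2.imwrite('pics/s5.png',np.vstack([raw,im])[:, :780][:600] if 0 else cv2.resize(np.vstack([raw,im]),(690,598)))
# depth: lid plane
R=np.array(c['R']);t=np.array(c['t']);D=c['depth'];P=[]
for v in range(150,300):
  for u in range(200,340):
    if D[v,u]>0:
      s=ray(c,u,v);P.append(R.T@(np.array([s[0],s[1],1])*D[v,u]-t))
P=np.array(P);m=(np.hypot(P[:,0]-.5725,P[:,1]-.042)<.02)&(P[:,2]>.03);Q=P[m]
A=np.c_[Q[:,:2]-[.5725,.042],np.ones(len(Q))];print(len(Q),np.median(Q[:,2]),np.linalg.lstsq(A,Q[:,2],rcond=None)[0])
m=(P[:,2]>.041)&(P[:,2]<.06)&(np.hypot(P[:,0]-.5725,P[:,1]-.042)<.06);print(P[m].min(0),P[m].max(0))
c=viewer.camera('wrist');cv2.imwrite('pics/w5.png',c['img'])
E
```

```text
243 0.04619768362599523 [ 0.00340859 -0.00092374  0.04623752]
[0.54340387 0.01290422 0.04111671] [0.60003914 0.06654209 0.04820664]
```

View pics/s5.png

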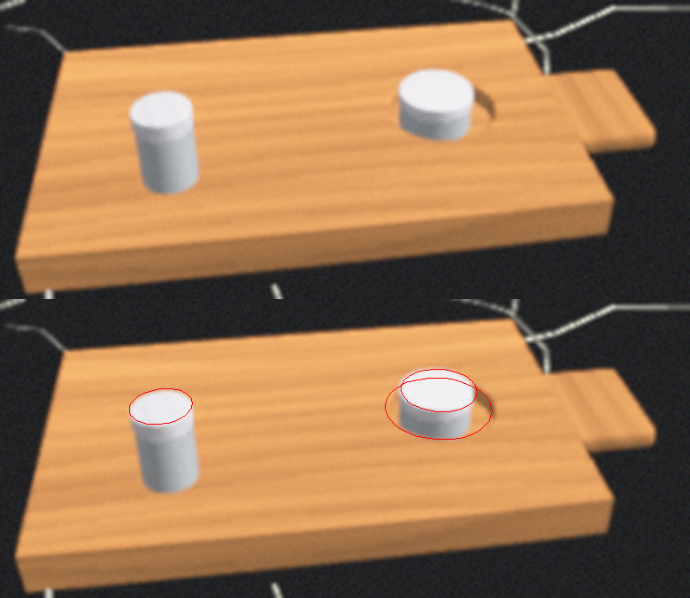

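View pics/w5.png

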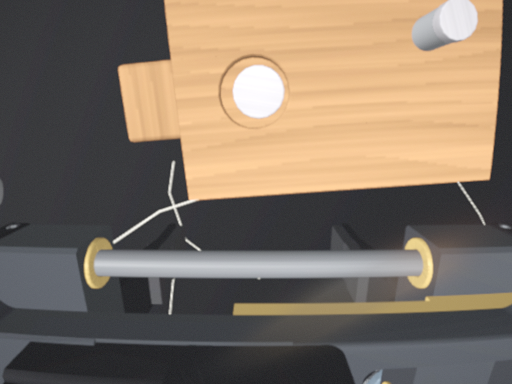

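The tin is seated: its lid is at z = 46.2 mm (46 mm expected), tilted about 0.2°, and the wrist view shows it inside the well at (258,91). The canister is still standing where it was, and the arm is clear.

```bash
python3 -c "
from rig import robot
print(robot.hand_in())"
```

```text
the job is handed in; nothing more can be done
None
```

The tin is seated flat in the well, and I handed the job in at about 6.7 s.

**What I did:** I gripped the tin by its upper half with 12 N and slid it about 195 mm along the board, pressing down lightly at 5–6 N. Once it was clear of the rim over the well, I lowered it about 11 mm while still gripped. I then let it settle the last few millimetres and backed the arm away.

**Last checks:**
- **Tin:** the depth image puts the lid at 46.2 mm (46 mm expected) with a tilt of about 0.2°. The wrist view shows it inside the well with a gap all round.
- **Canister:** it is standing at its original spot.
- **Forces:** no wrist force reading I took went above about 8 N.
- **Disagreements:** the cameras differed by 2–3 mm on positions, within the well's 12 mm clearance. No check failed.

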